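# Shut the tool case with its draw latch

## Task

The dark grey tool case standing on the bench is ajar. Hook the steel latch loop over its keeper, down behind it and caught under its lip, while the lever is still up; then press the lever down over centre until it snaps fully flat and the case is drawn shut. Be gentle: do not yank the loop, hammer the lever, lean on the case or disturb the other things on the bench and case.

Things in the scene. Friction and masses are not known exactly. Their poses are not given: they have to be found in the camera images.
- case: lever half of the dark grey plastic tool case, fixed on the bench, standing like a briefcase with its seam on top. Whole case 160 mm (x) by 300 mm (y); flat top 160 mm up. Origin on the bench under seam and latch; x points from the lever half (-95 to -2 mm) to the keeper half (2 to 65 mm), z up. The latch works in the plane y = 0. A carrying handle juts out to x -129 mm at 110 mm height
- lid (a joint): opening angle of the keeper half about the hinge at the foot of the seam (rad): 0 shut; a sprung seal holds it ajar at about 0.047 (8 mm at the top). The keeper gives about 1 mm per 9 N pulled. Latched it ends at 0.003 to 0.012
- keeper (a point): keeper, a steel hook on the keeper half: an upright post 16 mm wide (y), 4 mm thick, with a lip on top (11 to 14 mm above the case top) that overhangs 6.5 mm towards the case's +x, away from the lever. Point: on the post's +x face, mid-width, 7.5 mm above the case top; axes as the case's, tilting with that half. The case top is free for 22 mm behind the lip and beside the post
- loop_bar (a point): middle of the loop's end bar (5 mm round, along y). The steel loop is a frame 32 mm wide outside, 24 mm inside: two straps 4 mm thick, 6 mm high run 70.4 mm from pins on the lever to the bar; x runs along them to the bar. It can be pinched across both straps from outside, near the bar, down to the case top. A light spring (under 1 N) lifts it when let go, unless caught under the lip
- lever (a joint): lever angle (rad): 0 flat along the case's -x, pi/2 upright, more leans towards the keeper; stop at -0.10, fully down. It stays where left and moves freely with the loop. Once hooked it needs about 5 to 8 N pushed 45 mm from the pivot, most near 0.7; it passes centre at about 0.05, then snaps down to the stop
- lever_tip (a point): middle of the free end of the lever, a steel plate 4 mm thick, 26 mm wide, 60 mm from pivot to tip. The pins of the loop sit on the lever 16 mm from the pivot
- pivot (a point): the lever's hinge axis, 12 mm above the case top and 22 mm from the seam towards the case's -x; axes as the case's
- screwdriver: a screwdriver lying beside the case, origin under its middle; leave alone
- tape_roll: a roll of tape, 90 mm across and 24 mm high, lying flat in front of the case; leave alone
- socket: a steel wrench socket, 24 mm across and 26 mm high, standing on the top of the case's lever half, about 110 mm to one side of the latch; leave alone
- hammer: a claw hammer lying on the bench; leave alone
- wrench: a spanner lying on the bench; leave alone
- screw_jar: a clear jar of 64 mm diameter and 85 mm height; leave alone
- battery: a black drill battery, 75 x 115 x 65 mm; leave alone

How it is judged (in metres and radians):
On the way, in this order (a step that is already met when the one before it is completed fails the run):
1. the loop's bar lies behind the keeper's post and under its lip while the lever is still raised (x of loop_bar in the frame of keeper between 0 and 0.0065 m and z of loop_bar in the frame of keeper between -0.007 and 0.003 m and value of joint lever above 0.8 rad), for 0.2 s.
2. the lever is snapped down over centre with the loop on the keeper, drawing the case shut (value of joint lever below -0.05 rad and value of joint lid below 0.016 rad and x of loop_bar in the frame of keeper between 0 and 0.0065 m and z of loop_bar in the frame of keeper between -0.007 and 0.003 m), for 0.2 s.
At the end, for the whole second after the job is handed in: the lever lies fully down past centre (joint below -0.05 rad) at rest, the loop's bar is behind the keeper's post (0 to 6.5 mm) and under its lip, and the case is drawn shut (lid joint below 0.016 rad, about 2.5 mm at the top) (all of step 2 and velocity of joint lever between -0.1 and 0.1 rad/s); the robot touches nothing.
It fails at once if a loose thing on the bench or on the case is shifted by more than 30 mm (distance of any of screwdriver, tape_roll, socket, hammer, wrench, screw_jar, battery from where it was at the start of the episode above 0.03 m).
It fails at once if the lever is pressed or struck with more than 30 N (contact force between the fingers and lever_c1 above 30 N).
It fails at once if the loop is yanked against the keeper with more than 20 N while the fingers hold it (contact force between loop_c2 and lid above 20 N and (contact force between the fingers and loop_c0 above 1 N or contact force between the fingers and loop_c1 above 1 N) and value of joint lever above 0.8 rad).
It fails at once if the case itself is pressed with more than 40 N (contact force between the fingers and lid_c0 above 40 N or contact force between the fingers and case_c0 above 40 N or contact force between the fingers and lid_c1 above 40 N or contact force between the fingers and lid_c2 above 40 N).
It also fails if it takes over 61 s, if anything falls off the work surface, if the arm or the gripper's body presses on something with over 40 N, if the wrist force passes 120 N, or if a joint passes its speed limit or range.

## Robot

A 6-joint arm with a two-finger parallel gripper is mounted at the origin on the work surface. World frame = base frame: x ahead of the robot, y to its left, z up, the work surface at z = 0. Lengths are in m, angles in degrees, forces in N, time in s.
With the tool pointing down it reaches from about 0.275 to 0.975 m from the base axis. Payload 8.4 kg.
Tool frame: the origin (TCP) lies on the centre line of the jaws, within the pads' length; the fingertips stand 25 mm ahead of it and the grasp point (between the pads) lies 6 mm ahead of it; z points along the fingers, y is the direction in which the jaws open and shut (so a half turn about z gives the same grasp; the last joint's range is limited). The gripper opens to 92 mm and grips with 3 to 60 N. Pads are 20 mm wide; open, the fingers measure 128 mm over their backs; the gripper's body (75 mm by 189 mm) begins 69 mm behind the grasp point.
Start: joints at [-72.216, 20.225, 93.587, -0, 66.188, -0.138], TCP at [0.192, -0.595, 0.24] pointing down, gripper open.
Joint ranges: [-150.9, 150.9], [-52.94, 120.26], [3.33, 152.33], [-74.26, 254.26], [0, 154.13], [-172.89, 172.89]. Speed limits (degrees/s): [127.2, 127.2, 159.86, 180, 180, 180].

## Interface

Orientations are given as a 3x3 rotation matrix whose columns are the frame's x, y, z axes.
In Python, from cell import bot gives the robot as it stands.
- The arm moves only by the tool apply_moves, never from a script. Its argument "targets" is one flat list of numbers, 4 for each row, row after row: the shift along the tool's x, y, z in mm, then the turn about the tool's z in rad. A call has 1 to 10 rows; each row shifts and turns the commanded pose from where the row before left it, along the tool's axes as they then stand; what a row does not reach is not made up. A row lasts 1/8 s, in which the tool goes at most 62.5 mm and 10.7 degrees, less where a joint would pass 70% of its speed; a pose out of reach is approached as far as the arm can. A call is refused whole if a number of a shift passes 62.5 or a number of a turn 0.188, either way. A call with a gripper value outside its range is refused whole. "fingers" is the opening, from 0 (shut) to 1 (fully open), set as the call begins (left out, the last holds). The fingers move at their own pace and stop on an object; "grip_force" is the grip in N (left out, the last holds). Time passes only in rows, so rows that do not move let the fingers close. It gives the time, the measured TCP pose, the force and the opening at its end, in the units of the state.
- bot.read_state(): the state, without advancing time (a new reading comes with each control period).
- bot.capture(name): name is "scene" or "top"; returns (picture, depth): 420x560x3 uint8, red, green, blue; 420x560 float32, m along the optical axis (not along the pixel's ray), 0 where there is no reading.
- bot.camera_model(name): a dict with "mtx" (3x3 intrinsics, pixels), "dist" ([k1, k2, p1, p2, k3] as OpenCV has them; the pictures are not rectified), "R" (3x3) and "t" (3): a world point X has camera coordinates R X + t. Camera axes: x right, y down, z forward; pixel columns grow to the right and rows downward; lengths in m; the calibration is good to about 2 mm. A picture is of the moment at which its call begins. camera_model takes no time and is no camera call.
- bot.hand_in(): hands the job in, once; it reports no verdict.
Trained networks look in the newest picture that a camera, given by its name, has taken for a name from the list of things; names that differ only in an ending like _2 or _b are one class to them, and where a whole thing is asked for, a point or a joint stands for the part that bears it (a point fixed in the world has none). Each returns a list of dicts, best first, with "conf" (0 to 1); they miss things now and then, are a little off and sometimes report something else, mostly with a low value. They report only what shows in the picture. A call takes as long as a camera call.
- bot.masks_of(camera, target): "region" (420x560 bool, what is visible of it) and "bbox" ([centre column, centre row, width, height] in pixels, round what is visible of it).
- bot.tip_of(camera, target): "point" ([row, column] in pixels: a listed point, or the origin of a listed thing).
The state is a dict: "time": time; "q": joint angles; "qvel": joint speeds; "effort": joint torques, N m; "ee_pos": TCP position; "orientation": TCP orientation; "wrist_force": force on the tool from outside, world axes, zero at the start; "moment": the same for the moment, N m; "opening": finger opening in m.
Only numpy, scipy, OpenCV 4.12 (cv2) and the standard library are available. Lean on these libraries where they do the work, as an engineer would, in place of code of your own. Each camera call takes 0.05 s, during which the arm holds its last target. There are 200 camera calls.

## Working session

There is one attempt and no reset: what is moved stays moved. The work goes in short steps, Python scripts to look and compute and a tool call to move; the robot and the scene stay as the last step left them, time stands still between calls to the robot, and variables do not carry over. Pictures are saved under pics/ and viewed, about 8 in all and at most 12, crops included, and the job is handed in when it is done.

Besides the shell and the picture viewer there is one more tool, called after "Request:" by a JSON object that holds its "name" and its "arguments". apply_moves: Moves the arm, as the interface text tells. Its arguments: {"type":"object","properties":{"targets":{"type":"array"},"fingers":{"type":"number"},"grip_force":{"type":"number"}},"required":["targets"]}

```bash
mkdir -p pics; ls; cat > h.py <<'E'
import numpy as np, cv2
from cell import bot
def cam(n):
    m=bot.camera_model(n); return np.array(m["mtx"],float),np.array(m["dist"],float),np.array(m["R"],float),np.array(m["t"],float).ravel()
def ray(n,u,v):
    K,d,R,t=cam(n); p=cv2.undistortPoints(np.array([[[u,v]]],float),K,d)[0,0]
    return -R.T@t, R.T@np.array([p[0],p[1],1.0])
def at_depth(n,u,v,z):
    o,r=ray(n,u,v); return o+r*z
def at_plane(n,u,v,h):
    o,r=ray(n,u,v); return o+r*(h-o[2])/r[2]
def proj(n,X):
    K,d,R,t=cam(n); return cv2.projectPoints(np.atleast_2d(np.array(X,float)),cv2.Rodrigues(R)[0],t,K,d)[0][:,0]
E
python3 - <<'E'
from h import *
np.set_printoptions(precision=4,suppress=True)
for n in("scene","top"):
    im,dp=bot.capture(n); cv2.imwrite(f"pics/{n}0.png",im[:,:,::-1]); np.save(f"{n}0.npy",dp)
    K,d,R,t=cam(n); print(n,K[0,0],"C",-R.T@t,"fwd",R[2])
    for tg in ("case","lid","keeper","loop_bar","lever_tip","pivot","socket"):
        for r in bot.tip_of(n,tg)[:2]:
            v,u=r["point"]; z=dp[min(int(round(v)),419),min(int(round(u)),559)]
            print(tg,round(r["conf"],2),"rc",np.round([v,u],1),"z",z,at_depth(n,u,v,z))
s=bot.read_state(); print(s)
E
```

```text
pics
scene 472.4645985330466 C [1.1703 0.5558 0.9634] fwd [-0.5637 -0.4596 -0.6863]
case 0.84 rc [266.  280.3] z 1.0746815 [0.6442 0.1262 0.1174]
case 0.3 rc [213.8 285.6] z 1.1090785 [0.553  0.0709 0.1792]Traceback (most recent call last):
  File "<stdin>", line 7, in <module>
ValueError: it knows: battery, case, hammer, keeper, lever_tip, loop_bar, pivot, screw_jar, screwdriver, socket, tape_roll, wrench
```

```bash
python3 - <<'E'
from h import *
np.set_printoptions(precision=4,suppress=True)
for n in("scene","top"):
    im,dp=bot.capture(n); cv2.imwrite(f"pics/{n}0.png",im[:,:,::-1]); np.save(f"{n}0.npy",dp)
    K,d,R,t=cam(n); print(n,K[0,0],"C",-R.T@t,"fwd",R[2])
    for tg in ("case","keeper","loop_bar","lever_tip","pivot","socket"):
        for r in bot.tip_of(n,tg)[:2]:
            v,u=r["point"]; z=dp[min(int(round(v)),419),min(int(round(u)),559)]
            print(tg,round(r["conf"],2),"rc",np.round([v,u],1),"z",z,at_depth(n,u,v,z))
s=bot.read_state(); print(s)
a=cv2.imread("pics/scene0.png");b=cv2.imread("pics/top0.png")
cv2.imwrite("pics/both0.png",cv2.resize(np.vstack([a,b]),None,fx=.71,fy=.71))
E
```

```text
scene 472.4645985330466 C [1.1703 0.5558 0.9634] fwd [-0.5637 -0.4596 -0.6863]
case 0.97 rc [266.8 283.1] z 1.0694456 [0.6438 0.134  0.1201]
keeper 0.9 rc [233.8 270.3] z 1.0867593 [0.6123 0.0723 0.162 ]
loop_bar 0.5 rc [214.9 268.8] z 1.1339142 [0.5657 0.0295 0.1603]
lever_tip 0.58 rc [195.2 286.2] z 1.1836797 [0.4852 0.0199 0.1603]
lever_tip 0.27 rc [232.4 270.8] z 1.0749922 [0.6159 0.0771 0.173 ]
socket 0.73 rc [267. 283.] z 1.0694456 [0.6442 0.134  0.1198]
socket 0.7 rc [234.4 330.2] z 1.0636957 [0.5411 0.1887 0.1761]
top 488.64138027388134 C [0.2771 0.005  1.5616] fwd [ 0.1515  0.0175 -0.9883]
case 0.74 rc [193.3 263. ] z 1.4206903 [0.5379 0.0709 0.1653]
keeper 0.94 rc [165.2 262.5] z 1.4423387 [0.6239 0.074  0.1566]
loop_bar 0.44 rc [161.9 263.4] z 1.3797611 [0.6181 0.0685 0.219 ]
lever_tip 0.63 rc [182.5 262.6] z 1.4270877 [0.5702 0.0726 0.1638]
lever_tip 0.28 rc [232.1 128.7] z 1.5570574 [0.4359 0.5066 0.0194]
pivot 0.71 rc [188.1 263.7] z 1.4103817 [0.5508 0.0685 0.1777]
socket 0.4 rc [196.1 226.5] z 1.4233612 [0.5292 0.1773 0.1631]
{'time': 0.8, 'q': array([-72.2161,  20.2235,  93.5865,  -0.0001,  66.1898,  -0.1373]), 'qvel': array([-0.1246, -0.0384,  0.018 ,  0.0209,  0.0188,  0.0679]), 'effort': array([ -0.0018, -59.3696, -33.456 ,   0.0698,   0.0156,   0.    ]), 'ee_pos': array([ 0.1923, -0.5947,  0.2396]), 'orientation': array([[ 0.9515,  0.3077, -0.    ],
       [ 0.3077, -0.9515, -0.    ],
       [-0.    ,  0.    , -1.    ]]), 'wrist_force': array([-0.1026, -0.206 , -0.235 ]), 'moment': array([-0.0348, -0.003 ,  0.0046]), 'opening': 0.09167136561475521}
```

View pics/scene0.png

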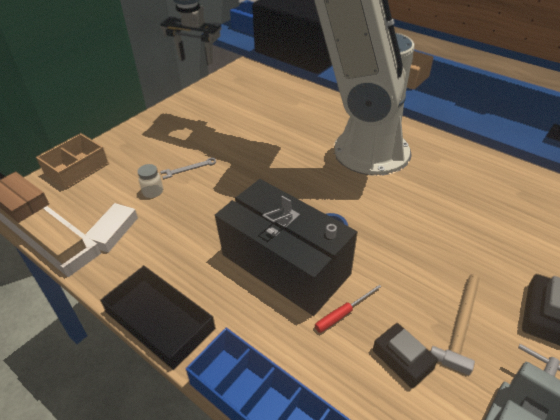

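View pics/top0.png

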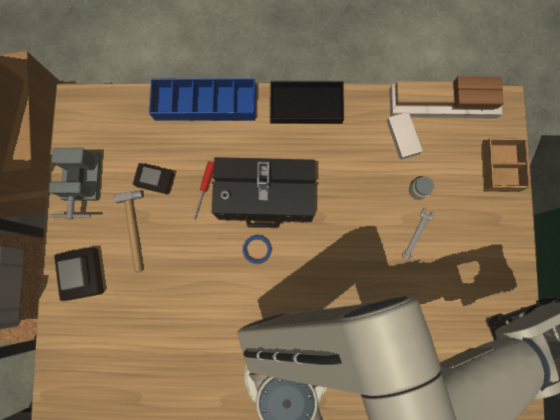

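Scene view: case near the middle, with the keeper at about rc (233,270), the lever raised at about (205,286) and the socket at (230,330). In the top view the latch is at about column 263, rows 165–190, with the handle towards the robot. Next I'll zoom in and fit the case edges.

```bash
python3 - <<'E'
from h import *
np.set_printoptions(precision=4,suppress=True)
a=cv2.imread("pics/scene0.png")[180:265,210:365];b=cv2.imread("pics/top0.png")[145:235,200:330]
a=cv2.resize(a,(780,428),interpolation=cv2.INTER_CUBIC);b=cv2.resize(b,(780,540),interpolation=cv2.INTER_CUBIC)
cv2.imwrite("pics/za.png",a);cv2.imwrite("pics/zb.png",b)
# top-surface points from top depth
for n in("top","scene"):
    dp=np.load(f"{n}0.npy"); v,u=np.mgrid[130:290,150:400]; v=v.ravel();u=u.ravel()
    K,d,R,t=cam(n); p=cv2.undistortPoints(np.stack([u,v],1).astype(float)[:,None],K,d)[:,0]
    z=dp[v,u]; C=np.c_[p*z[:,None],z]; X=(C-t)@R
    s=(X[:,2]>.150)&(X[:,2]<.172)&(abs(X[:,0]-.56)<.15)&(abs(X[:,1]-.07)<.2)
    Y=X[s]; r=cv2.minAreaRect((Y[:,:2]*1000).astype(np.float32)); print(n,len(Y),"medz",np.median(Y[:,2]),r)
    h=(X[:,2]>.170)&(abs(X[:,0]-.56)<.12)&(abs(X[:,1]-.07)<.16)&(X[:,2]<.26)
    for q,vv,uu in zip(X[h],v[h],u[h]): print((vv,uu),np.round(q*1000).astype(int).tolist(),end=" ")
    print()
E
```

```text
top 5190 medz 0.15877578187629593 ((562.151123046875, 70.47782135009766), (302.60101318359375, 169.2759246826172), 88.84467315673828)
(np.int64(162), np.int64(258)) [617, 84, 220] (np.int64(162), np.int64(259)) [618, 81, 218] (np.int64(162), np.int64(260)) [620, 79, 212] (np.int64(162), np.int64(261)) [616, 75, 224] (np.int64(162), np.int64(262)) [618, 73, 217] (np.int64(162), np.int64(263)) [618, 70, 219] (np.int64(162), np.int64(264)) [617, 67, 221] (np.int64(162), np.int64(265)) [617, 64, 223] (np.int64(162), np.int64(266)) [619, 61, 215] (np.int64(162), np.int64(267)) [618, 58, 220] (np.int64(162), np.int64(268)) [619, 56, 213] (np.int64(163), np.int64(258)) [616, 84, 215] (np.int64(163), np.int64(259)) [615, 81, 217] (np.int64(163), np.int64(260)) [614, 78, 220] (np.int64(163), np.int64(261)) [615, 75, 218] (np.int64(163), np.int64(262)) [614, 72, 221] (np.int64(163), np.int64(263)) [616, 70, 214] (np.int64(163), np.int64(264)) [615, 67, 216] (np.int64(163), np.int64(265)) [614, 64, 221] (np.int64(163), np.int64(266)) [616, 61, 214] (np.int64(163), np.int64(267)) [616, 58, 215] 
[... 28226 characters left out ...]
int64(234), np.int64(329)) [541, 186, 176] (np.int64(234), np.int64(330)) [541, 188, 177] (np.int64(234), np.int64(331)) [539, 189, 176] (np.int64(234), np.int64(332)) [537, 191, 176] (np.int64(234), np.int64(333)) [535, 192, 175] (np.int64(234), np.int64(334)) [533, 194, 174] (np.int64(234), np.int64(335)) [532, 196, 174] (np.int64(235), np.int64(328)) [542, 184, 172] (np.int64(235), np.int64(329)) [542, 186, 173] (np.int64(235), np.int64(330)) [543, 189, 176] (np.int64(235), np.int64(331)) [539, 190, 173] (np.int64(235), np.int64(332)) [538, 192, 174] (np.int64(235), np.int64(333)) [536, 193, 173] (np.int64(235), np.int64(334)) [535, 195, 173] (np.int64(236), np.int64(329)) [543, 187, 171]
```

View pics/za.png

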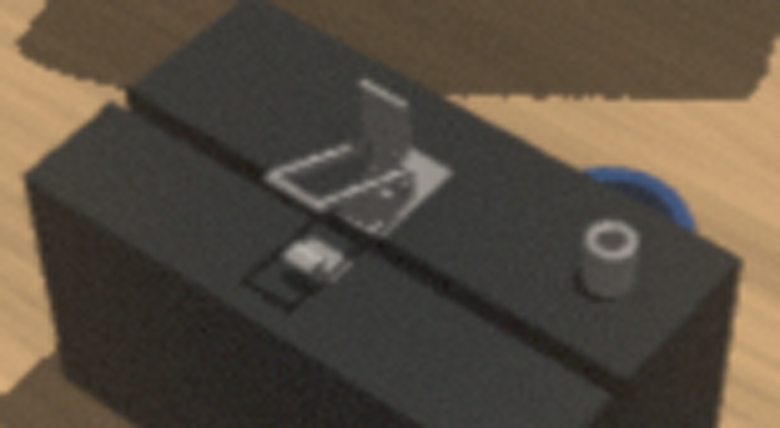

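View pics/zb.png

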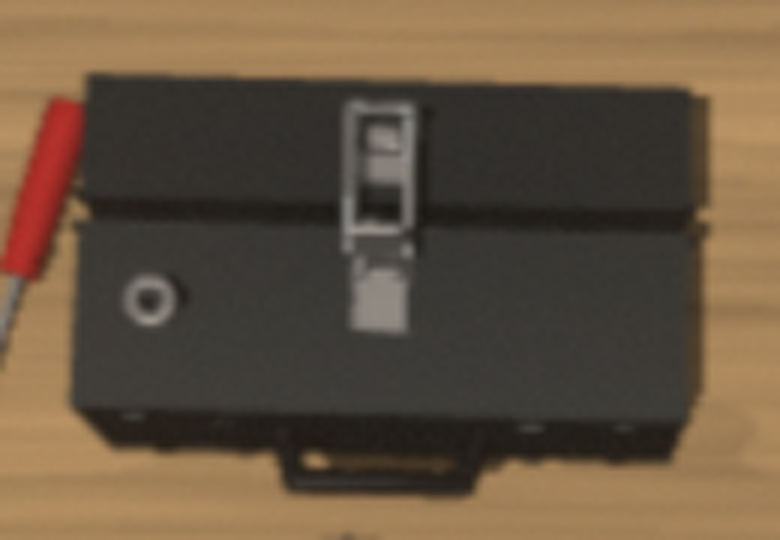

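Seen in the crops (4 views so far): the lever stands about upright and the loop slopes up towards the keeper. The bar is at world (616, 71, 216) mm, above the keeper lip (x 607–618, top z about 173). Case yaw is about -1.1°. I'll move above the bar with the jaws across the straps.

Request:
{"name": "apply_moves", "arguments": {"targets": [0,0,-40,0.1665,0,0,-40,0.1665,29,-48,0,0,29,-48,0,0,29,-48,0,0,29,-48,0,0,29,-48,0,0,29,-48,0,0,29,-48,0,0,29,-48,0,0], "fingers": 0.65, "grip_force": 8}}

```text
time: 2.05
ee_pos: [0.4328, -0.2138, 0.3199]
orientation: [[1.0, -0.02, 0.001], [-0.02, -1.0, -0.0], [0.001, 0.0, -1.0]]
wrist_force: [-0.8, -1.0, -0.6]
opening: 0.0597
```

Request:
{"name": "apply_moves", "arguments": {"targets": [29,-48,0,0,29,-48,0,0,29,-48,0,0,29,-48,0,0,0,0,0,0,0,0,0,0]}}

```text
time: 2.8
ee_pos: [0.5516, -0.0259, 0.3194]
orientation: [[1.0, -0.019, -0.001], [-0.019, -1.0, -0.0], [-0.001, 0.0, -1.0]]
wrist_force: [0.0, -0.9, 0.4]
opening: 0.0597
```

Request:
{"name": "apply_moves", "arguments": {"targets": [16,-25,0,0,16,-25,0,0,16,-25,0,0,14,-23,0,0,0,0,0,0,0,0,0,0]}}

```text
time: 3.55
ee_pos: [0.6154, 0.0701, 0.3195]
orientation: [[1.0, -0.021, -0.001], [-0.021, -1.0, -0.0], [-0.001, 0.0, -1.0]]
wrist_force: [-0.2, -0.8, 0.7]
opening: 0.0595
```

```bash
python3 - <<'E'
from h import *
np.set_printoptions(precision=4,suppress=True)
s=bot.read_state(); P=s["ee_pos"]; R=s["orientation"]; print(P)
ims=[]
for n in("scene","top"):
    im,dp=bot.capture(n); cv2.imwrite(f"pics/{n}1.png",im[:,:,::-1]); np.save(f"{n}1.npy",dp)
    for tg in ("keeper","loop_bar"):
        for r in bot.tip_of(n,tg)[:1]: print(n,tg,r["conf"],r["point"])
    p=proj(n,[P+R@[0,0,.025]])[0]; print("tip midpoint px",p)
    u,v=p.astype(int); c=im[v-45:v+55,u-65:u+65,::-1]; ims.append(cv2.resize(c,None,fx=3,fy=3,interpolation=cv2.INTER_CUBIC)); print("crop origin",u-65,v-45)
cv2.imwrite("pics/c1.png",np.hstack(ims))
E
```

```text
[0.6154 0.0701 0.3195]
scene keeper 0.57 [235.7, 273.5]
scene loop_bar 0.7 [229.9, 336.1]
tip midpoint px [266.8492 191.4945]
crop origin 201 146
top keeper 0.95 [170.0, 264.1]
top loop_bar 0.52 [161.3, 261.9]
tip midpoint px [261.5658 155.8702]
crop origin 196 110
```

View pics/c1.png

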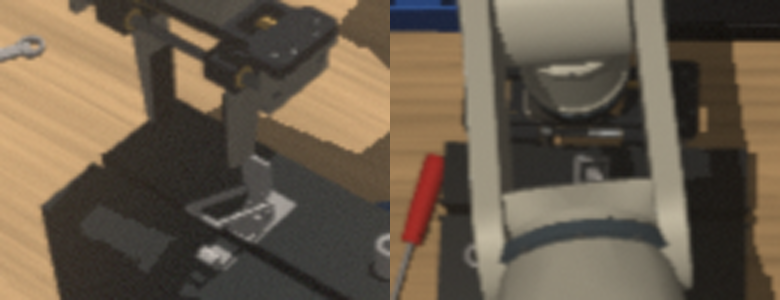

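View 5: the fingers hang above the loop with tips at about scene px (281,202) and (254,187), near the projection. I'll use the finger depths to calibrate the scene camera's local offset.

```bash
python3 - <<'E'
from h import *
np.set_printoptions(precision=1,suppress=True)
n="scene"; K,d,R,t=cam(n)
def pts(f,r0,r1,c0,c1):
    dp=np.load(f); v,u=np.mgrid[r0:r1,c0:c1]; v=v.ravel();u=u.ravel()
    p=cv2.undistortPoints(np.stack([u,v],1).astype(float)[:,None],K,d)[:,0]; z=dp[v,u]
    return (np.c_[p*z[:,None],z]-t)@R*1000,v,u
X,v,u=pts("scene1.npy",150,215,235,300)
P=np.array([615.4,70.1,319.5])
for nm,s in(("near",X[:,1]>85),("far",X[:,1]<55)):
    s=s&(X[:,2]>285)&(X[:,2]<325)&(abs(X[:,0]-615)<20)
    Y=X[s]; print(nm,s.sum(),"min",Y.min(0)-P,"max",Y.max(0)-P)
    for q in(1,5,95,99): print(q,np.percentile(Y,q,axis=0)-P)
# refit loop, lever, keeper from scene0 offsets
X,v,u=pts("scene0.npy",190,240,255,300)
s=(X[:,2]>185)&(X[:,0]>560); Y=X[s]
print("loop y range",np.percentile(Y[:,1],[1,50,99]),"barx",np.percentile(Y[:,0],[97,99,100]))
for side in(Y[Y[:,1]<65],Y[Y[:,1]>82]): print("strap fit z=a(x-600)+b",np.polyfit(side[:,0]-600,side[:,2],1))
b=Y[(Y[:,1]>67)&(Y[:,1]<80)&(Y[:,0]>605)]; print("bar surf",b.mean(0),len(b))
k=X[(X[:,2]>169)&(X[:,2]<180)&(X[:,0]>600)]; print("keeper",k.min(0),k.max(0),np.percentile(k,[5,95],axis=0))
l=X[(X[:,2]>195)&(X[:,0]<560)]; print("lever",l.min(0),l.max(0),np.polyfit(l[:,2],l[:,0],1))
E
```

```text
near 101 min [ -7.4  31.4 -24.3] max [13.6 47.4  5.1]
1 [ -7.   31.9 -23.9]
5 [ -5.5  32.3 -20.7]
95 [12.4 46.3  3.3]
99 [12.8 47.2  5.1]
far 114 min [-11.5 -42.  -24.7] max [ 11.7 -26.3   5.4]
1 [-11.2 -41.  -23.4]
5 [ -9.4 -40.  -22.8]
95 [ 10.6 -26.7   4.2]
99 [ 11.5 -26.3   5.1]
loop y range [ 56.4  77.8 555.8] barx [1170.3 1170.3 1170.3]
strap fit z=a(x-600)+b [  0.4 211.1]
strap fit z=a(x-600)+b [  1.3 217. ]
bar surf [617.9  74.1 219. ] 13
keeper [606.5  63.5 169.4] [619.9  80.1 176. ] [[607.7  64.6 169.7]
 [618.1  80.1 175.2]]
lever [551.2  59.9 195.3] [559.9  87.3 235.5] [  0. 549.]
```

Request:
{"name": "apply_moves", "arguments": {"targets": [0,0,16,0,0,0,16,0,0,0,16,0,0,0,16,0,0,0,10,0,0,0,7,0,0,0,0,0]}}

```text
time: 4.72
ee_pos: [0.6157, 0.0709, 0.2382]
orientation: [[1.0, -0.02, -0.001], [-0.02, -1.0, -0.0], [-0.001, 0.0, -1.0]]
wrist_force: [0.2, 0.3, 0.2]
opening: 0.0595
```

Request:
{"name": "apply_moves", "arguments": {"targets": [0,0,0,0,0,0,0,0,0,0,0,0,0,0,0,0,0,0,0,0,0,0,0,0], "fingers": 0.3, "grip_force": 8}}

```text
time: 5.48
ee_pos: [0.6161, 0.0707, 0.2387]
orientation: [[1.0, -0.02, 0.001], [-0.02, -1.0, -0.0], [0.001, 0.0, -1.0]]
wrist_force: [2.2, -2.1, 0.0]
opening: 0.0318
```

Request:
{"name": "apply_moves", "arguments": {"targets": [0,0,4,0,0,0,6,0,0,0,6,0,0,0,6,0,0,0,4,0,0,0,0,0], "fingers": 0.2, "grip_force": 12}}

```text
time: 6.22
ee_pos: [0.6154, 0.0708, 0.212]
orientation: [[1.0, -0.02, -0.001], [-0.02, -1.0, -0.0], [-0.001, 0.0, -1.0]]
wrist_force: [0.9, -3.8, -0.4]
opening: 0.0313
```

```bash
python3 - <<'E'
from h import *
ims=[]
for n in("scene","top"):
    im,dp=bot.capture(n); np.save(f"{n}2.npy",dp)
    s=bot.read_state(); p=proj(n,[s["ee_pos"]+s["orientation"]@[0,0,.025]])[0]; u,v=p.astype(int)
    ims.append(cv2.resize(im[v-35:v+40,u-50:u+50,::-1],None,fx=3.9,fy=3.9,interpolation=cv2.INTER_CUBIC))
cv2.imwrite("pics/c2.png",np.hstack(ims)); print(s["ee_pos"],s["wrist_force"],s["opening"])
E
```

```text
[0.61540541 0.07084382 0.21241262] [-0.8080887  -3.273419    0.56192872] 0.031695893479216274
```

View pics/c2.png

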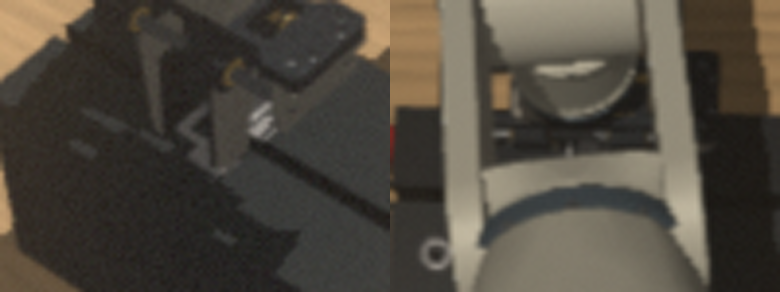

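View 6: the straps are held between the fingers and the loop has come down with them. Now out past the lip and down.

Request:
{"name": "apply_moves", "arguments": {"targets": [3,0,4,0,3,0,4,0,4,0,4,0,0,0,0,0]}}

```text
time: 6.82
ee_pos: [0.6265, 0.0707, 0.2002]
orientation: [[1.0, -0.02, 0.001], [-0.02, -1.0, -0.0], [0.001, -0.0, -1.0]]
wrist_force: [1.7, -3.5, 0.5]
opening: 0.0319
```

Request:
{"name": "apply_moves", "arguments": {"targets": [0,0,3,0,0,0,3,0,0,0,3,0,0,0,0,0]}}

```text
time: 7.32
ee_pos: [0.6258, 0.0707, 0.1913]
orientation: [[1.0, -0.02, -0.0], [-0.02, -1.0, -0.0], [-0.0, 0.0, -1.0]]
wrist_force: [0.8, -4.1, 1.1]
opening: 0.0316
```

Request:
{"name": "apply_moves", "arguments": {"targets": [0,0,2,0,0,0,2,0,0,0,0,0]}}

```text
time: 7.7
ee_pos: [0.6259, 0.0707, 0.1874]
orientation: [[1.0, -0.02, -0.0], [-0.02, -1.0, -0.0], [-0.0, 0.0, -1.0]]
wrist_force: [0.7, -3.5, 0.9]
opening: 0.0316
```

```bash
python3 - <<'E'
from h import *
ims=[]
for n in("scene",):
    im,dp=bot.capture(n); np.save(f"{n}3.npy",dp)
    s=bot.read_state(); p=proj(n,[s["ee_pos"]+s["orientation"]@[0,0,.025]])[0]; u,v=p.astype(int)
    c=cv2.convertScaleAbs(im[v-35:v+35,u-45:u+50,::-1],alpha=1.8)
    ims.append(cv2.resize(c,None,fx=8,fy=8,interpolation=cv2.INTER_CUBIC)); print(u,v)
cv2.imwrite("pics/c3.png",np.hstack(ims)); print(s["ee_pos"],s["wrist_force"],s["opening"])
E
```

```text
265 236
[0.62589443 0.07068876 0.18752066] [ 0.61900621 -4.79189933 -0.08329785] 0.03182542468684556
```

View pics/c3.png

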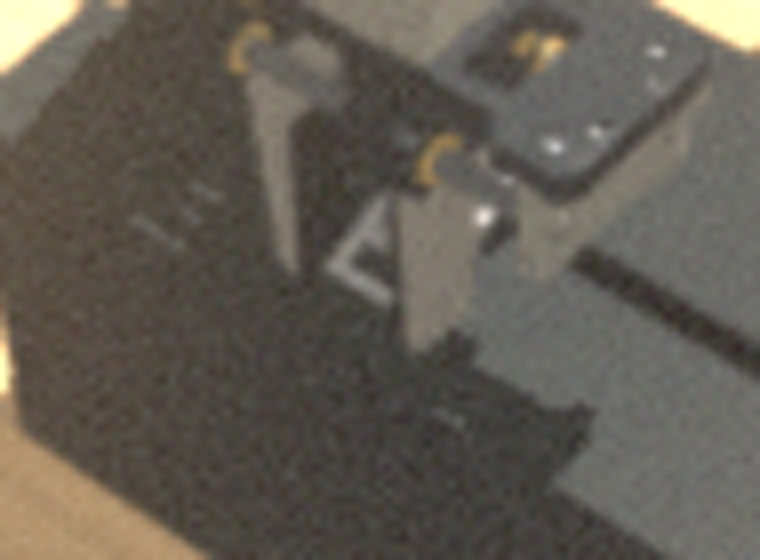

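View 7: the bar shows between the fingertips at about px (261–269, 234–239). I'll check its depth.

```bash
python3 - <<'E'
from h import *
np.set_printoptions(precision=1,suppress=True)
n="scene"; K,d,R,t=cam(n); dp=np.load("scene3.npy"); v,u=np.mgrid[222:248,255:285]; v=v.ravel();u=u.ravel()
p=cv2.undistortPoints(np.stack([u,v],1).astype(float)[:,None],K,d)[:,0]; z=dp[v,u]; X=(np.c_[p*z[:,None],z]-t)@R*1000-[1.5,2,.5]
s=(X[:,1]>57)&(X[:,1]<85)&(X[:,2]>161)&(X[:,2]<200)&(X[:,0]>590)
for r in range(222,248):
    m=s&(v==r)
    if m.any(): print(r,[(int(a),)+tuple(int(round(c)) for c in b) for a,b in zip(u[m],X[m])])
E
```

```text
225 [(268, 602, 57, 175)]
226 [(267, 607, 58, 177), (268, 605, 59, 175)]
227 [(268, 605, 59, 172), (280, 592, 85, 178)]
228 [(266, 610, 58, 172), (267, 607, 58, 169)]
229 [(265, 615, 58, 173), (266, 611, 58, 169), (267, 606, 57, 165), (268, 611, 64, 174)]
230 [(265, 614, 57, 168), (266, 611, 58, 166), (267, 614, 64, 173), (268, 612, 65, 171)]
231 [(265, 615, 59, 167), (266, 616, 63, 171), (267, 615, 64, 171), (268, 614, 67, 172)]
232 [(263, 622, 58, 169), (268, 617, 69, 172)]
233 [(262, 625, 57, 167), (263, 622, 58, 165), (265, 617, 59, 162)]
234 [(262, 627, 59, 167), (263, 622, 58, 163), (264, 621, 60, 162)]
235 [(262, 627, 60, 165), (263, 626, 61, 164), (264, 626, 64, 166), (265, 625, 66, 167)]
236 [(264, 626, 65, 164), (265, 627, 68, 167), (266, 626, 70, 167), (267, 624, 71, 166)]
237 [(265, 627, 68, 163), (266, 629, 73, 168), (267, 626, 73, 166), (268, 624, 74, 165)]
238 [(267, 626, 73, 162), (268, 628, 78, 168)]
```

Request:
{"name": "apply_moves", "arguments": {"targets": [-2,0,0,0,-3,0,0,0,-3,0,0,0,-2,0,0,0,0,0,0,0]}}

```text
time: 8.38
ee_pos: [0.6161, 0.0708, 0.1879]
orientation: [[1.0, -0.02, 0.001], [-0.02, -1.0, -0.0], [0.001, 0.0, -1.0]]
wrist_force: [2.3, -3.2, 1.1]
opening: 0.0319
```

Request:
{"name": "apply_moves", "arguments": {"targets": [-1,0,0,0,0,0,0,0]}}

```text
time: 8.62
ee_pos: [0.6151, 0.0709, 0.1877]
orientation: [[1.0, -0.02, 0.001], [-0.02, -1.0, -0.0], [0.001, 0.0, -1.0]]
wrist_force: [2.7, -4.7, 0.2]
opening: 0.0316
```

Request:
{"name": "apply_moves", "arguments": {"targets": [-0.7,0,0,0,0,0,0,0]}}

```text
time: 8.88
ee_pos: [0.6143, 0.0709, 0.1876]
orientation: [[1.0, -0.02, 0.0], [-0.02, -1.0, -0.0], [0.0, 0.0, -1.0]]
wrist_force: [2.2, -4.5, -0.1]
opening: 0.0318
```

Request:
{"name": "apply_moves", "arguments": {"targets": [-0.7,0,0,0,0,0,0,0]}}

```text
time: 9.12
ee_pos: [0.6136, 0.071, 0.1876]
orientation: [[1.0, -0.02, 0.0], [-0.02, -1.0, -0.0], [0.0, 0.0, -1.0]]
wrist_force: [2.1, -5.2, 0.0]
opening: 0.032
```

Request:
{"name": "apply_moves", "arguments": {"targets": [-0.5,0,0,0,0,0,0,0]}}

```text
time: 9.38
ee_pos: [0.6131, 0.0709, 0.1876]
orientation: [[1.0, -0.02, 0.0], [-0.02, -1.0, -0.0], [0.0, 0.0, -1.0]]
wrist_force: [2.2, -4.5, 0.0]
opening: 0.0319
```

```bash
cat > look.py <<'E'
from h import *
import sys
np.set_printoptions(precision=1,suppress=True)
n="scene"; K,d,R,t=cam(n); im,dp=bot.capture(n); cv2.imwrite(f"pics/{sys.argv[1]}.png",im[:,:,::-1]); v,u=np.mgrid[192:248,250:300]; v=v.ravel();u=u.ravel()
p=cv2.undistortPoints(np.stack([u,v],1).astype(float)[:,None],K,d)[:,0]; z=dp[v,u]; X=(np.c_[p*z[:,None],z]-t)@R*1000-[1.5,2,.5]
s=(X[:,1]>50)&(X[:,1]<92)&(X[:,2]>162)&(X[:,2]<240)&(X[:,0]>400 if len(sys.argv)>2 else X[:,0]>600)&(X[:,0]<640)
for r in range(192,248):
    m=s&(v==r)
    if m.any(): print(r,*[(int(a),)+tuple(int(round(c)) for c in b) for a,b in zip(u[m],X[m])])
s=bot.read_state(); print(s["time"],s["ee_pos"]*1000,s["wrist_force"],s["opening"])
E
python3 look.py s4
```

```text
205 (264, 605, 51, 238)
206 (265, 604, 52, 234)
209 (259, 622, 50, 238) (260, 619, 51, 236)
210 (259, 623, 51, 236) (261, 616, 51, 231) (262, 615, 52, 231)
211 (259, 623, 50, 232) (261, 617, 51, 229) (262, 613, 50, 225) (263, 612, 53, 226) (264, 612, 55, 227)
212 (259, 624, 51, 231) (261, 617, 51, 226) (262, 616, 53, 226) (263, 615, 55, 226) (264, 611, 55, 223) (265, 608, 55, 221) (266, 602, 53, 215)
213 (259, 624, 51, 227) (260, 622, 52, 226) (261, 619, 53, 225) (262, 617, 54, 224) (263, 615, 55, 223) (264, 613, 56, 222) (265, 607, 54, 216) (266, 606, 56, 216)
214 (260, 622, 52, 223) (261, 622, 55, 225) (262, 618, 55, 223) (263, 615, 55, 220) (264, 611, 54, 216) (265, 611, 57, 217) (266, 606, 55, 213)
215 (259, 625, 52, 223) (260, 623, 53, 222) (261, 621, 54, 221) (262, 617, 53, 217) (263, 613, 53, 214) (264, 611, 54, 213) (265, 609, 56, 212) (266, 604, 54, 207)
216 (260, 622, 52, 217) (261, 624, 57, 222) (262, 617, 53, 214) (263, 617, 56, 215) (264, 611, 54, 210) (265, 610, 56, 210) (266, 604, 54, 204)
217 (261, 622, 55, 216) (262, 620, 56, 215) (263, 614, 53, 208) (264, 612, 54, 2
[... 3219 characters left out ...]
173) (271, 615, 76, 175) (272, 610, 75, 170) (273, 623, 89, 190)
233 (262, 622, 55, 163) (266, 616, 62, 163) (268, 614, 66, 164) (269, 617, 71, 170) (270, 617, 75, 172) (271, 614, 76, 171) (272, 615, 79, 173) (273, 624, 89, 188)
234 (269, 615, 70, 164) (270, 616, 74, 168) (271, 617, 77, 171) (272, 614, 78, 169) (273, 622, 88, 182) (274, 621, 90, 183)
235 (271, 614, 75, 164) (272, 615, 79, 167) (273, 621, 87, 178) (274, 622, 91, 181)
236 (273, 620, 86, 173) (274, 622, 91, 178)
237 (273, 623, 88, 173) (274, 623, 91, 175)
238 (273, 623, 89, 170) (274, 622, 90, 170)
239 (273, 623, 88, 166) (274, 621, 90, 166)
240 (273, 623, 88, 163)
9.425 [613.1  71.  187.6] [ 2.1 -4.2  0.5] 0.031784399518835875
```

Request:
{"name": "apply_moves", "arguments": {"targets": [-0.8,0,0,0,0,0,0,0]}}

```text
time: 9.68
ee_pos: [0.6126, 0.0709, 0.1877]
orientation: [[1.0, -0.02, 0.001], [-0.02, -1.0, -0.0], [0.001, 0.0, -1.0]]
wrist_force: [3.5, -4.0, -1.0]
opening: 0.0317
```

Request:
{"name": "apply_moves", "arguments": {"targets": [-0.8,0,0,0,0,0,0,0]}}

```text
time: 9.93
ee_pos: [0.6123, 0.071, 0.1878]
orientation: [[1.0, -0.02, 0.002], [-0.02, -1.0, -0.0], [0.002, -0.0, -1.0]]
wrist_force: [5.8, -4.3, -1.4]
opening: 0.032
```

Request:
{"name": "apply_moves", "arguments": {"targets": [0.4,0,0,0,0,0,0,0,0,0,0,0]}}

```text
time: 10.3
ee_pos: [0.6124, 0.071, 0.1878]
orientation: [[1.0, -0.02, 0.001], [-0.02, -1.0, -0.0], [0.001, 0.0, -1.0]]
wrist_force: [4.5, -5.1, -1.1]
opening: 0.0314
```

Request:
{"name": "apply_moves", "arguments": {"targets": [0,0,0,0,0,0,0,0,0,0,0,0,0,0,0,0], "fingers": 0.5}}

```text
time: 10.8
ee_pos: [0.6116, 0.0712, 0.1875]
orientation: [[1.0, -0.02, -0.0], [-0.02, -1.0, 0.0], [-0.0, -0.0, -1.0]]
wrist_force: [-0.1, -0.4, -0.4]
opening: 0.046
```

```bash
python3 look.py s5 | grep -E "^(229|23[0-7]|[0-9]+\.)"
```

```text
229 (265, 613, 57, 171) (266, 612, 59, 171) (267, 606, 57, 165) (268, 611, 64, 174) (269, 610, 66, 175) (270, 607, 67, 173) (271, 605, 68, 171)
230 (264, 615, 55, 168) (265, 613, 57, 167) (266, 615, 61, 172) (267, 612, 62, 170) (268, 610, 63, 169) (269, 614, 70, 177) (270, 609, 68, 172) (271, 608, 71, 172) (272, 608, 74, 174)
231 (265, 615, 58, 167) (266, 616, 62, 170) (267, 616, 65, 172) (268, 614, 67, 172) (269, 614, 69, 173) (270, 612, 71, 172) (271, 610, 72, 171) (272, 611, 76, 175) (273, 609, 77, 174) (274, 606, 78, 172)
232 (267, 614, 64, 166) (268, 616, 68, 171) (269, 615, 70, 171) (270, 615, 73, 173) (271, 614, 75, 174) (272, 613, 77, 174) (273, 610, 78, 172) (274, 607, 78, 169)
233 (269, 617, 71, 170) (270, 617, 75, 173) (271, 619, 79, 177) (272, 613, 77, 171) (273, 611, 79, 170) (274, 608, 79, 167) (275, 610, 84, 173)
234 (270, 614, 72, 165) (271, 617, 77, 171) (272, 615, 79, 170) (273, 610, 78, 166) (274, 614, 84, 172) (275, 611, 85, 171)
235 (272, 615, 79, 167) (273, 615, 82, 169) (274, 614, 84, 169) (275, 613, 86, 169)
236 (274, 615, 84, 167) (275, 615, 87, 169)
10.85 [611.6  71.1 187.5] [ 0.4  0.1 -0.3] 0.04582241433215936
```

The bar rests at about (613, 71, 167), under the lip. I'll back straight up and check the lever.

Request:
{"name": "apply_moves", "arguments": {"targets": [0,0,-4,0,0,0,-8,0,0,0,-20,0,0,0,-25,0,0,0,-30,0,0,0,-20,0,0,0,0,0]}}

```text
time: 11.72
ee_pos: [0.6127, 0.0711, 0.2968]
orientation: [[1.0, -0.02, 0.004], [-0.02, -1.0, 0.0], [0.004, -0.001, -1.0]]
wrist_force: [-0.9, -0.5, -0.9]
opening: 0.046
```

```bash
python3 look.py s6 all | grep -E "^(19[5-9]|2[0-3][0-9]|[0-9]+\.)" | cut -c1-330; python3 -c "
import cv2; c=cv2.imread('pics/s6.png')[180:250,225:320]; cv2.imwrite('pics/c6.png',cv2.resize(cv2.convertScaleAbs(c,alpha=1.6),None,fx=8,fy=8,interpolation=cv2.INTER_CUBIC))"
```

```text
195 (286, 537, 59, 222) (287, 538, 62, 225) (288, 539, 66, 228) (289, 534, 66, 224) (290, 537, 71, 229) (291, 536, 73, 230) (292, 534, 74, 229) (293, 534, 77, 231)
196 (286, 537, 59, 220) (287, 539, 63, 223) (288, 537, 65, 223) (289, 537, 68, 225) (290, 538, 71, 227) (291, 537, 73, 227) (292, 539, 78, 231) (293, 535, 78, 229) (294, 536, 81, 231) (295, 533, 82, 229)
197 (286, 539, 61, 219) (287, 538, 63, 219) (288, 539, 66, 222) (289, 537, 68, 221) (290, 537, 71, 223) (291, 540, 76, 228) (292, 537, 76, 226) (293, 538, 80, 229) (294, 537, 82, 229) (295, 535, 83, 228)
198 (286, 541, 62, 217) (287, 539, 63, 217) (288, 541, 68, 221) (289, 539, 70, 221) (290, 539, 72, 223) (291, 539, 75, 223) (292, 539, 78, 225) (293, 539, 80, 226) (294, 536, 82, 225) (295, 535, 84, 226)
199 (286, 542, 63, 216) (287, 540, 64, 215) (288, 540, 67, 217) (289, 540, 70, 218) (290, 538, 72, 218) (291, 539, 75, 221) (292, 539, 78, 222) (293, 538, 80, 223) (294, 535, 81, 221) (295, 538, 85, 225)
200 (285, 543, 61, 212) (286, 542, 63, 213) (287, 539, 64, 211) (288, 539, 66, 212) (289, 541, 71, 216) (290, 540, 73, 2
[... 7953 characters left out ...]
(272, 612, 77, 173) (273, 611, 79, 173) (274, 607, 79, 170) (276, 605, 83, 171) (277, 606, 87, 174) (278, 603, 87, 172)
233 (269, 618, 73, 172) (270, 616, 74, 171) (271, 614, 76, 171) (272, 614, 78, 172) (273, 611, 79, 170) (274, 607, 79, 167) (275, 609, 83, 171) (276, 607, 84, 170) (277, 606, 86, 170)
234 (270, 614, 72, 165) (271, 618, 78, 172) (272, 615, 79, 170) (273, 614, 81, 170) (274, 612, 83, 170) (275, 609, 83, 168) (276, 608, 85, 168) (277, 605, 85, 166)
235 (272, 616, 80, 168) (273, 615, 82, 169) (274, 615, 85, 170) (275, 614, 87, 171) (276, 609, 86, 166)
236 (274, 615, 85, 167) (275, 614, 87, 168) (276, 609, 85, 162)
11.775 [612.   71.  295.3] [ 0.1 -0.2 -1.3] 0.045780834593503794
```

View pics/c6.png

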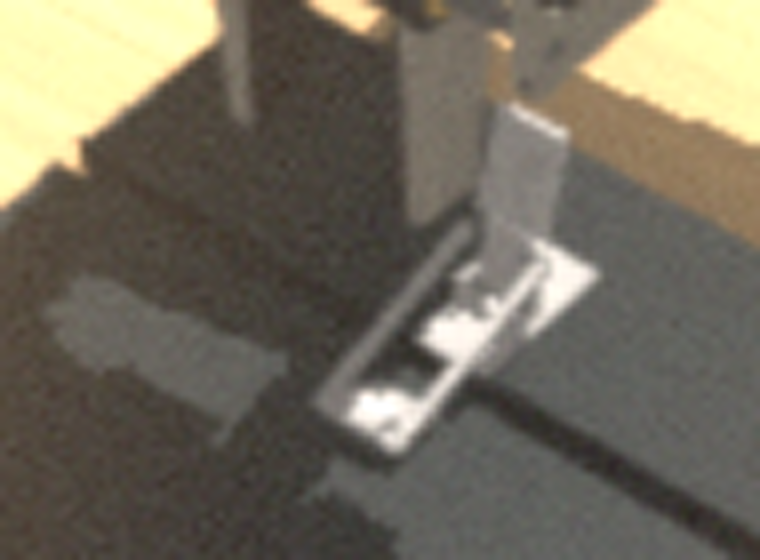

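View 8: the loop is hooked, with the bar behind and under the lip. The lever now leans back to about 1.3 rad (tip near 535, 72, 230). I'll close the fingers and come down on the keeper side of the lever.

Request:
{"name": "apply_moves", "arguments": {"targets": [-15,0,0,0,-16,0,0,0,-16,0,0,0,0,0,0,0,0,0,14,0,0,0,15,0,0,0,15,0,0,0,10,0,0,0,0,0], "fingers": 0, "grip_force": 10}}

```text
time: 12.9
ee_pos: [0.5643, 0.0719, 0.2394]
orientation: [[1.0, -0.02, -0.002], [-0.02, -1.0, -0.0], [-0.002, 0.0, -1.0]]
wrist_force: [0.2, 0.2, -0.8]
opening: 0.0009
```

Request:
{"name": "apply_moves", "arguments": {"targets": [-4,0,-2,0,-4,0,0,0,-3,0,0,0,-2,0,0,0,-2,0,0,0,0,0,0,0]}}

```text
time: 13.65
ee_pos: [0.5498, 0.0723, 0.2426]
orientation: [[1.0, -0.02, 0.0], [-0.02, -1.0, 0.0], [0.0, -0.0, -1.0]]
wrist_force: [-0.4, 0.0, -0.1]
opening: 0.0003
```

Request:
{"name": "apply_moves", "arguments": {"targets": [-2,0,0.5,0,-2,0,0.5,0,-2,0,0.8,0,-2,0,0.8,0,0,0,0,0]}}

```text
time: 14.28
ee_pos: [0.542, 0.0724, 0.2401]
orientation: [[1.0, -0.02, 0.001], [-0.02, -1.0, 0.0], [0.001, -0.0, -1.0]]
wrist_force: [3.2, -0.1, -0.0]
opening: 0.0004
```

Request:
{"name": "apply_moves", "arguments": {"targets": [-2.6,0,1.5,0,-2.6,0,1.7,0,-2,0,1.3,0,-1.9,0,1.4,0,0,0,0,0]}}

```text
time: 14.9
ee_pos: [0.5329, 0.0726, 0.2345]
orientation: [[1.0, -0.02, 0.001], [-0.02, -1.0, 0.0], [0.001, -0.0, -1.0]]
wrist_force: [3.5, -0.0, 4.6]
opening: 0.0009
```

Request:
{"name": "apply_moves", "arguments": {"targets": [-1.8,0,1.5,0,-1.8,0,1.5,0,-1.6,0,1.6,0,-1.6,0,1.6,0,0,0,0,0]}}

```text
time: 15.52
ee_pos: [0.5261, 0.0728, 0.2284]
orientation: [[1.0, -0.02, 0.001], [-0.02, -1.0, 0.0], [0.001, -0.0, -1.0]]
wrist_force: [3.1, -1.3, 6.4]
opening: 0.0007
```

Request:
{"name": "apply_moves", "arguments": {"targets": [-1.5,0,1.8,0,-1.4,0,1.8,0,-1.3,0,1.9,0,-1.3,0,1.9,0,0,0,0,0]}}

```text
time: 16.15
ee_pos: [0.5203, 0.0728, 0.2207]
orientation: [[1.0, -0.02, 0.0], [-0.02, -1.0, 0.0], [0.0, -0.0, -1.0]]
wrist_force: [2.3, -0.2, 5.6]
opening: 0.0006
```

Request:
{"name": "apply_moves", "arguments": {"targets": [-1,0,2,0,-1,0,2,0,-0.8,0,2.1,0,-0.8,0,2.1,0,-0.7,0,2.2,0,-0.7,0,2.2,0,0,0,0,0]}}

```text
time: 17.02
ee_pos: [0.515, 0.0729, 0.2074]
orientation: [[1.0, -0.02, -0.001], [-0.02, -1.0, -0.0], [-0.001, 0.0, -1.0]]
wrist_force: [0.7, -0.2, 1.1]
opening: 0.0004
```

Request:
{"name": "apply_moves", "arguments": {"targets": [-0.5,0,2.2,0,-0.4,0,2,0,0,0,0,0]}}

```text
time: 17.4
ee_pos: [0.514, 0.0729, 0.2033]
orientation: [[1.0, -0.02, -0.001], [-0.02, -1.0, -0.0], [-0.001, 0.0, -1.0]]
wrist_force: [0.2, -1.1, -0.8]
opening: 0.0006
```

Request:
{"name": "apply_moves", "arguments": {"targets": [0,0,1.5,0,0,0,1.5,0,0,0,0,0]}}

```text
time: 17.77
ee_pos: [0.5143, 0.0729, 0.2004]
orientation: [[1.0, -0.02, -0.0], [-0.02, -1.0, -0.0], [-0.0, 0.0, -1.0]]
wrist_force: [-0.6, -0.3, 0.5]
opening: 0.0005
```

The force fell to zero, so it has probably snapped. I'll lift off and check.

Request:
{"name": "apply_moves", "arguments": {"targets": [0,0,-8,0,0,0,-20,0,0,0,-35,0,0,0,-40,0,0,0,-40,0,0,0,0,0]}}

```text
time: 18.52
ee_pos: [0.5161, 0.0732, 0.3475]
orientation: [[1.0, -0.02, 0.006], [-0.02, -1.0, 0.001], [0.006, -0.001, -1.0]]
wrist_force: [-0.0, -0.0, 0.1]
opening: 0.0006
```

```bash
python3 look.py s7 all | python3 -c "
import sys,re,numpy as np
X=np.array([list(map(int,m)) for m in re.findall(r'\((\d+), (\d+), (\d+), (\d+)\)',sys.stdin.read())])
P=X[:,1:]
l=P[(P[:,0]<535)&(P[:,2]>165)&(P[:,2]<200)]; print('lever pts',len(l))
for a in range(485,535,10):
    q=l[(l[:,0]>=a)&(l[:,0]<a+10)]; print(a,len(q),np.median(q,axis=0) if len(q) else '')
for a in range(540,630,10):
    q=P[(P[:,0]>=a)&(P[:,0]<a+10)&(P[:,2]>165)]; print(a,len(q),np.median(q,axis=0) if len(q) else '')
"; python3 -c "
import cv2; c=cv2.imread('pics/s7.png')[180:250,225:320]; cv2.imwrite('pics/c7.png',cv2.resize(cv2.convertScaleAbs(c,alpha=1.6),None,fx=8,fy=8,interpolation=cv2.INTER_CUBIC))"
```

```text
lever pts 97
485 3 [493.  63. 175.]
495 13 [500.  66. 174.]
505 22 [511.   69.  174.5]
515 31 [519.  71. 175.]
525 28 [529.  75. 175.]
540 41 [545.  73. 175.]
550 45 [554.  67. 175.]
560 17 [565.  60. 172.]
570 16 [575.   85.  173.5]
580 18 [584.  74. 172.]
590 23 [595.  78. 171.]
600 46 [604.   73.5 173. ]
610 3 [610.  70. 174.]
620 0
```

View pics/c7.png

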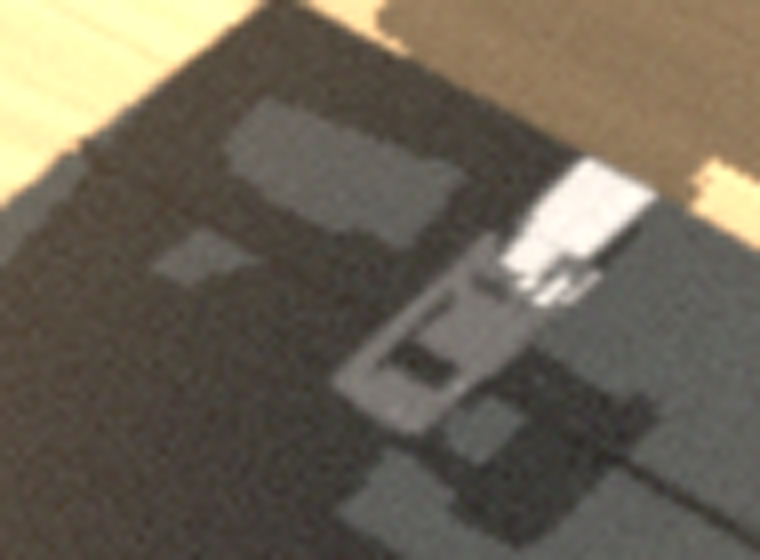

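View 9: the lever is down, the loop is on the keeper and the seam is closed. I'll fit the lever's slope more precisely to tell about 0 from -0.1 rad.

```bash
python3 - <<'E'
from h import *
np.set_printoptions(precision=2,suppress=True)
for n in("scene","top"):
    K,d,R,t=cam(n)
    D=[bot.capture(n)[1] for _ in range(8)]
    dp=np.median(D,axis=0); r0,r1,c0,c1=(170,260,225,330) if n=="scene" else (140,230,220,310)
    v,u=np.mgrid[r0:r1,c0:c1]; v=v.ravel();u=u.ravel()
    p=cv2.undistortPoints(np.stack([u,v],1).astype(float)[:,None],K,d)[:,0]; z=dp[v,u]; X=(np.c_[p*z[:,None],z]-t)@R*1000
    if n=="scene": X-=[1.5,2,.5]
    case=X[(abs(X[:,2]-159)<4)&(X[:,0]>485)&(X[:,0]<560)&(abs(abs(X[:,1]-72)-40)<15)]
    A=np.c_[case[:,0]-520,case[:,1]-72,np.ones(len(case))]; print(n,"case top plane",np.linalg.lstsq(A,case[:,2],rcond=None)[0],len(case))
    l=X[(X[:,0]>496)&(X[:,0]<526)&(abs(X[:,1]-71)<11)&(X[:,2]>162)&(X[:,2]<185)]
    if len(l)>8:
        A=np.c_[l[:,0]-520,l[:,1]-72,np.ones(len(l))]; print("lever plane",np.linalg.lstsq(A,l[:,2],rcond=None)[0],len(l))
    a=X[(X[:,2]>165)&(X[:,0]<526)&(X[:,0]>470)&(abs(X[:,1]-71)<16)]; print("lever xmin",a[:,0].min() if len(a) else None)
    k=X[(X[:,0]>590)&(X[:,0]<630)&(abs(X[:,1]-71)<6)&(X[:,2]>169)&(X[:,2]<185)]; print("keeper lip x,z max",k.max(0) if len(k) else None)
E
```

```text
scene case top plane [  0.     0.   160.12] 541
lever plane [ -0.06  -0.03 173.94] 80
lever xmin 490.4252199144302
keeper lip x,z max [609.92  76.58 174.92]
top case top plane [  0.01   0.   159.59] 303
lever plane [ -0.03   0.02 173.91] 83
lever xmin 470.1485190881402
keeper lip x,z max None
```

The fit gives a lever angle of about 0 to 0.05 rad: it rests at centre and has not snapped. I'll go back down and press it a few mm further.

Request:
{"name": "apply_moves", "arguments": {"targets": [-3,0,40,0,0,0,40,0,0,0,35,0,0,0,16,0,0,0,6,0,0,0,0,0]}}

```text
time: 20.12
ee_pos: [0.512, 0.0731, 0.2073]
orientation: [[1.0, -0.02, 0.001], [-0.02, -1.0, 0.0], [0.001, -0.0, -1.0]]
wrist_force: [-0.8, 0.7, 0.3]
opening: 0.0005
```

Request:
{"name": "apply_moves", "arguments": {"targets": [0,0,2,0,0,0,2,0,0,0,1,0,0,0,0,0]}}

```text
time: 20.62
ee_pos: [0.5115, 0.073, 0.2017]
orientation: [[1.0, -0.02, 0.0], [-0.02, -1.0, 0.0], [0.0, -0.0, -1.0]]
wrist_force: [0.4, -0.7, -0.3]
opening: 0.0006
```

Tip is at z 176.7 mm. I'll press on in 1 mm steps.

Request:
{"name": "apply_moves", "arguments": {"targets": [0,0,1,0,0,0,1,0,0,0,0,0]}}

```text
time: 21.0
ee_pos: [0.5114, 0.073, 0.1996]
orientation: [[1.0, -0.02, -0.0], [-0.02, -1.0, -0.0], [-0.0, 0.0, -1.0]]
wrist_force: [0.1, 0.1, 0.8]
opening: 0.0006
```

Request:
{"name": "apply_moves", "arguments": {"targets": [0,0,1,0,0,0,0,0]}}

```text
time: 21.25
ee_pos: [0.5114, 0.073, 0.1986]
orientation: [[1.0, -0.02, -0.0], [-0.02, -1.0, -0.0], [-0.0, 0.0, -1.0]]
wrist_force: [0.7, -0.7, 0.6]
opening: 0.0007
```

Request:
{"name": "apply_moves", "arguments": {"targets": [0,0,1,0,0,0,0,0]}}

```text
time: 21.5
ee_pos: [0.5114, 0.073, 0.1976]
orientation: [[1.0, -0.02, -0.0], [-0.02, -1.0, 0.0], [-0.0, -0.0, -1.0]]
wrist_force: [0.1, 0.1, 0.3]
opening: 0.0004
```

Request:
{"name": "apply_moves", "arguments": {"targets": [0,0,1,0,0,0,0,0]}}

```text
time: 21.75
ee_pos: [0.5114, 0.073, 0.1966]
orientation: [[1.0, -0.02, -0.0], [-0.02, -1.0, 0.0], [-0.0, -0.0, -1.0]]
wrist_force: [-0.1, 0.8, 0.4]
opening: 0.0005
```

Request:
{"name": "apply_moves", "arguments": {"targets": [0,0,1,0,0,0,0,0]}}

```text
time: 22.0
ee_pos: [0.5116, 0.073, 0.1961]
orientation: [[1.0, -0.02, 0.0], [-0.02, -1.0, 0.0], [0.0, -0.0, -1.0]]
wrist_force: [-1.6, -0.2, 4.3]
opening: 0.0003
```

Request:
{"name": "apply_moves", "arguments": {"targets": [0,0,0.7,0,0,0,0,0]}}

```text
time: 22.25
ee_pos: [0.5116, 0.073, 0.1959]
orientation: [[1.0, -0.02, 0.001], [-0.02, -1.0, 0.0], [0.001, -0.0, -1.0]]
wrist_force: [-4.3, -1.6, 10.6]
opening: 0.0003
```

Request:
{"name": "apply_moves", "arguments": {"targets": [0,0,0.7,0,0,0,0,0]}}

```text
time: 22.5
ee_pos: [0.5117, 0.073, 0.1957]
orientation: [[1.0, -0.02, 0.001], [-0.02, -1.0, 0.0], [0.001, -0.0, -1.0]]
wrist_force: [-6.1, -1.2, 16.5]
opening: 0.0005
```

There is a stiff stop at tip z 170.7 mm, consistent with the lever at -0.1 rad. I'll lift off and re-measure.

Request:
{"name": "apply_moves", "arguments": {"targets": [0,0,-3,0,0,0,-10,0,0,0,-25,0,0,0,-40,0,0,0,-40,0,0,0,-30,0,0,0,0,0]}}

```text
time: 23.38
ee_pos: [0.5126, 0.0732, 0.3449]
orientation: [[1.0, -0.02, 0.005], [-0.02, -1.0, 0.001], [0.005, -0.001, -1.0]]
wrist_force: [-0.1, -0.5, -1.3]
opening: 0.0003
```

```bash
python3 - <<'E'
from h import *
np.set_printoptions(precision=2,suppress=True)
for n in("scene","top"):
    K,d,R,t=cam(n)
    D=[bot.capture(n) for _ in range(8)]
    if n=="scene": cv2.imwrite("pics/s8.png",D[0][0][:,:,::-1]); c=D[0][0][180:250,225:320,::-1]; cv2.imwrite('pics/c8.png',cv2.resize(cv2.convertScaleAbs(np.ascontiguousarray(c),alpha=1.6),None,fx=8,fy=8,interpolation=cv2.INTER_CUBIC))
    dp=np.mean([x[1] for x in D],axis=0); r0,r1,c0,c1=(170,260,225,330) if n=="scene" else (140,230,220,310)
    v,u=np.mgrid[r0:r1,c0:c1]; v=v.ravel();u=u.ravel()
    p=cv2.undistortPoints(np.stack([u,v],1).astype(float)[:,None],K,d)[:,0]; z=dp[v,u]; X=(np.c_[p*z[:,None],z]-t)@R*1000
    if n=="scene": X-=[1.5,2,.5]
    l=X[(X[:,0]>488)&(X[:,0]<530)&(abs(X[:,1]-71)<10)]
    print(n)
    for a in range(484,560,6):
        q=X[(X[:,0]>=a)&(X[:,0]<a+6)&(abs(X[:,1]-71)<9)]; print(a+3,len(q),np.percentile(q[:,2],[10,50,90]) if len(q) else "")
    k=X[(X[:,0]>590)&(X[:,0]<630)&(abs(X[:,1]-71)<6)&(X[:,2]>169)&(X[:,2]<185)]; print("lip",k.max(0) if len(k) else None)
    for tg in("lever_tip","loop_bar","keeper","pivot"): print(tg,[(round(r["conf"],2),np.round(r["point"])) for r in bot.tip_of(n,tg)[:1]], end=" ")
    print()
E
```

```text
scene
487 1 [166.69 166.69 166.69]
493 9 [167.8  168.31 168.9 ]
499 16 [168.54 169.07 169.78]
505 10 [168.91 169.25 169.79]
511 12 [169.54 170.02 170.69]
517 10 [170.17 170.88 171.2 ]
523 14 [165.   171.2  171.67]
529 14 [169.08 172.22 172.61]
535 10 [170.03 172.01 173.31]
541 12 [172.97 173.49 174.74]
547 16 [162.51 173.78 175.71]
553 28 [162.03 167.73 174.32]
559 15 [161.78 162.06 171.54]
lip [609.96  76.82 175.05]
lever_tip [(0.5, array([203., 301.]))] loop_bar [] keeper [(0.64, array([231., 336.]))] pivot [(0.7, array([214., 286.]))] 
top
487 69 [160.08 709.85 713.3 ]
493 53 [165.82 714.34 716.35]
499 54 [168.45 717.5  718.67]
505 43 [168.02 718.97 719.92]
511 41 [168.52 719.56 720.2 ]
517 42 [170.04 719.51 720.22]
523 43 [170.37 718.56 719.19]
529 22 [716.12 716.9  718.03]
535 9 [714.55 715.26 715.63]
541 0 
547 0 
553 0 
559 0 
lip None
lever_tip [(0.51, array([208., 261.]))] loop_bar [] keeper [(0.69, array([168., 262.]))] pivot [(0.73, array([189., 261.]))]
```

View pics/c8.png

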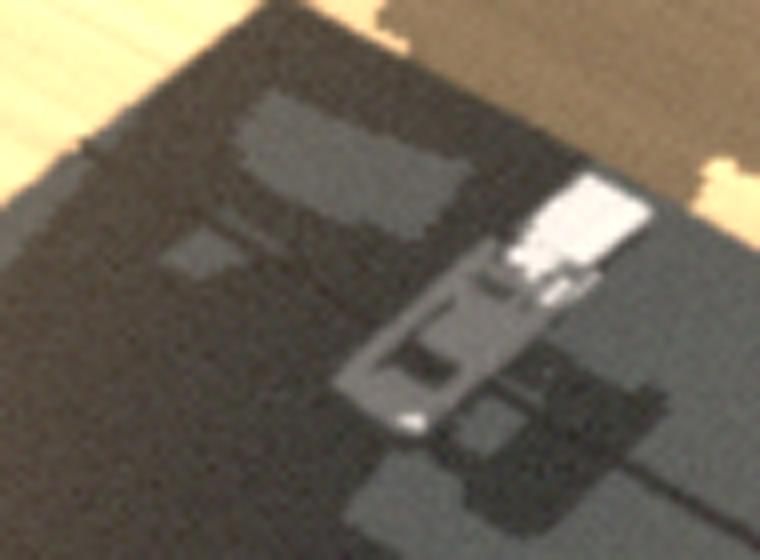

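View 10: the lever now slopes to -0.1 rad (z 168 at x 493, 172 at x 529). The lip has moved about 8 mm towards the seam, and the loop is still on the keeper. Handing in.

Request:
{"name": "apply_moves", "arguments": {"targets": [0,0,0,0,0,0,0,0]}}

```text
time: 24.82
ee_pos: [0.5115, 0.073, 0.3423]
orientation: [[1.0, -0.02, 0.0], [-0.02, -1.0, 0.0], [0.0, -0.0, -1.0]]
wrist_force: [-0.3, 0.3, 0.3]
opening: 0.0007
```

```bash
python3 -c "
from cell import bot
s=bot.read_state(); print(s['time'],s['ee_pos'],s['wrist_force']); print(bot.hand_in())"
```

```text
24.825 [0.5114999  0.07302638 0.34231351] [-0.30316618  0.30633872  0.296515  ]
the job is handed in; nothing more can be done
None
```

The case is latched shut, and I handed the job in at about 24.8 s; the hand-in reports no verdict. I pinched the loop and hooked it over the keeper with the lever up at about 1.3 rad. After letting go, I pressed the lever down with closed fingers.

**First press fell short:** a depth fit then put the lever at about 0 to 0.05 rad, resting at centre. I went back and pressed it to its stop, with the wrist force reaching about 18 N there.

**Last checks:**
- **Lever:** the scene camera's depth puts it at about -0.1 rad, its stop.
- **Lid:** the keeper lip has moved about 8 mm towards the seam, from x 618 to 610, so the case is drawn shut.
- **Loop:** it looks hooked on the keeper in the last picture.
- **Robot:** the arm is clear above the case and the wrist force reads about zero.

**What did not agree or was not checked:**
- The network no longer found `loop_bar` in either view, and its `keeper` hit in the scene view landed near the socket. The hooked loop therefore rests on the picture and on the bar depths measured before the press.
- The top camera's depth over the lever was mostly blocked by the arm.
- I did not measure the loose objects for shift. No move was planned near them.

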